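# Loosen a knurled locking ring two turns and slide the stop home

## Robot

A 6-joint arm with a two-finger parallel gripper is mounted at the origin on a cart in front of the work surface, level with it; the furniture and walls round the work are solid. World frame = base frame: x ahead of the robot, y to its left, z up, the work surface at z = 0. Lengths are in m, angles in degrees, forces in N, time in s.
With the tool pointing down it reaches from about 0.3 to 0.75 m from the base axis. Payload 8.5 kg.
Tool frame: the origin (TCP) lies midway between the tips of the shut fingers; the grasp point (between the pads) lies 19 mm behind it (env.pinch_z is the z of the grasp point in the tool frame, in m); z points along the fingers, y is the line along which they close (so a half turn about z gives the same grasp; the last joint's range is limited). The gripper opens to 85 mm and grips with 20 to 120 N. Pads are 22 mm wide; open, the fingers measure 114 mm over their backs; the gripper's body (76 mm by 85 mm) begins 54 mm behind the grasp point. The pads swing forward as they close: fully open they stand 13 mm farther back than shut.
Start: joints at [51.606, 21.807, 74.336, -0, 83.858, -12.336], TCP at [0.242, 0.494, 0.231] pointing down, gripper open.
Joint ranges: [-178.18, 178.18], [-50.72, 133.34], [12.68, 142.11], [-81.47, 261.47], [9.98, 163.14], [-165.26, 165.26]. Speed limits (degrees/s): [136.94, 136.94, 180, 180, 180, 180].

## Interface

Orientations are given as a 3x3 rotation matrix whose columns are the frame's x, y, z axes.
In Python, from rig import env gives the robot as it stands.
- The arm moves only by the tool arm_command, never from a script. Its argument "deltas" is a list of rows, each an object of numbers: "rx", "ry", "rz": the turn, a rotation vector about the tool's x, y, z in rad; "dx", "dy", "dz": the shift along the tool's x, y, z in m; "fingers": the finger opening in m, from 0 to 0.0854. In form: [{"rx": .., "ry": .., "rz": .., "dx": .., "dy": .., "dz": .., "fingers": ..}, ...]. A call has 1 to 12 rows; each row shifts and turns the commanded pose from where the row before left it, along the tool's axes as they then stand; what a row does not reach is not made up. A row lasts 1/10 s, in which the tool goes at most 50 mm and 8.59 degrees, less where a joint would pass 70% of its speed; a pose out of reach is approached as far as the arm can. A call is refused whole if a number of a shift passes 0.05 or a number of a turn 0.15, either way. A call with a gripper value outside its range is refused whole. The fingers move at their own pace and stop on an object; "squeeze" is the grip in N (left out, the last holds). Time passes only in rows, so rows that do not move let the fingers close. It gives the time, the measured TCP pose, the force, the opening and the grip force at its end, in the units of the state.
- env.observe(): the state, without advancing time (a new reading comes with each control period).
- env.get_image(name): name is "scene" or "side" or "wrist"; returns a dict with "color" (400x640x3 uint8, blue, green, red), "camera_matrix" (3x3 intrinsics, pixels), "eye" and "orientation" of the camera in the world. Camera axes: x right, y up, looking along -z (the intrinsics and any distortion apply to the point x, -y, -z); pixel columns grow to the right and rows downward; lengths in m; the calibration is good to about 2 mm. A picture is of the moment at which its call begins. There is no depth.
- env.close_job(): hands the job in; it is judged then, once.
Trained networks look in a picture, given as the dict that the camera call returned (one of the last four; its "shot" number tells which), for a name from the list of things; names that differ only in an ending like _2 or _b are one class to them, and where a whole thing is asked for, a point or a joint stands for the part that bears it (a point fixed in the world has none). Each returns a list of dicts, best first, with "p" (0 to 1); they miss things now and then, are a little off and sometimes report something else, mostly with a low value. They report only what shows in the picture. A call takes as long as a camera call. They do not tell look-alikes from the thing itself.
- env.look_for(query, picture): "box" ([left, top, right, bottom] in pixels, round what is visible of it).
- env.tip_of(query, picture): "location" ([column, row] in pixels: a listed point, or the origin of a listed thing).
The state is a dict: "time_s": time; "q": joint angles; "qvel": joint speeds; "joint_efforts": joint torques, N m; "position": TCP position; "tool_rot": TCP orientation; "ft_force": force on the tool from outside, world axes, zero at the start; "wrist_torque": the same for the moment, N m; "grip_width": finger opening in m; "gripper_force": force on a finger pad.
Only numpy, scipy, OpenCV 4.12 (cv2) and the standard library are available. Lean on these libraries where they do the work, as an engineer would, in place of code of your own. Each camera call takes 0.05 s, during which the arm holds its last target. There are 200 camera calls.

## Task

Roll a fingertip round the knurled rim of the locking ring to loosen it counter-clockwise (seen from above) by two full turns, and no more than two and a half, so that the steel lock arm lifts out of the slide. Then push the slide by its yellow lug along its channel until it is fully home against the red end stop. Only push on the lug's outer face, do not pinch it: the slide must stay down in its channel and never be lifted, and the other things on the bench stay where they are.

Things in the scene. Friction and masses are not known exactly. Their poses are not given: they have to be found in the camera images.
- stop_fixture: Blue base plate, 8 mm thick, bolted to the bench (never moves). Origin on the locking ring's vertical axis at the plate's underside (z = 0, bench top); z up. Plate spans x -126 to +59 mm, y -93 to +91 mm. A brass threaded post, 28 mm across, stands on the axis to z = 82 mm, out of the ring. A channel for the slide runs along y at x = -100 mm, in front of the ring.
- end_stop (a point): Middle of the inner face of the red end stop (top at z = 34 mm) that closes the channel, at fixture (-100, -75, 24) mm. The channel: floor at z = 8 mm, dark walls 40 mm apart with tops at z = 20 mm, open at its +y end.
- dog (a point): Foot of the dog on the steel lock arm, at fixture (-100, 0, 18.5) mm when tight. The arm, 14 mm wide, reaches from the axis in -x beneath the ring to x = -116 mm; it does not turn but rises with the ring: its top is at z = 31 mm when tight, about 41 mm after two turns. The dog sits in the slide's cross slot and blocks it; it clears the slide after about 1.3 turns.
- ring (a joint): Angle of the knurled locking ring about the fixture's z axis, rad: 0 = tight, grows counter-clockwise from above (loosening); 12.57 = two turns, 18.85 = end of the thread. Starts at 0 to 0.5, keeps its angle when left, resists with about 0.1 N m. The ring climbs 5 mm a turn. Held still in direction and led round the rim, a finger turns it up to a quarter more than it has gone round.
- ring_top (a point): Centre of the ring's top face, on its axis: z = 62 mm when tight, about 72 mm after two turns. The ring is a dark steel disc 26 mm high with 36 upright ribs round its rim, radius 50 mm over the ribs (they stand out 2.5 mm). A white line on its top and rim turns with it; at 0 it points to the fixture's -x. A fingertip pressed about 2 mm into the rim and led round turns it.
- slide: Loose aluminium slide, 36 x 100 x 17 mm, about 0.4 kg, in the channel, axes parallel to the fixture's. Origin on its underside below the 16 mm slot that crosses its top, 20 mm from its front (-y) end. At its +y end stands a yellow lug, 36 mm wide, 11 mm thick, top 42 mm above the bench. It starts at fixture (-100, 0, 8) mm and goes 55 mm towards -y, where its front end meets the red end stop.
- slide_push (a point): Middle of the outer (+y) face of the yellow lug, 33 mm above the bench: push here towards the fixture's -y. The space outside this face is free.
- paint_brush: Paint brush with red handle, 48 x 208 x 15 mm, lying on the bench to the left of the fixture. Leave it alone.
- sanding_block: Brown sanding block, 64 x 100 x 34 mm, at the front edge to the right. Leave it alone.
- spanner: Spanner, 30 x 192 x 8 mm, lying behind the fixture in front of the green case. Leave it alone.
- jar: Clear jar with red lid, 68 mm across and 85 mm high, at the front edge, far to the right. Leave it alone.
- oil_can: Oil can, 61 mm across and 115 mm high, far to the right. Leave it alone.
- lug_back: Inner half of the yellow lug, fixed to the slide (36 x 5 mm, its top 3 mm below the lug's top), on the side towards the slot; its origin is the slide's. Fingers press here only if they pinch the lug or push it from the wrong side: not allowed.
Mind the look-alikes: they are no part of the job. Leave any black look-alike of the slide alone.

How it is judged:
By the outcome, as a careful person would: the job done as asked, in the order asked, and still so for the second after the job is handed in, with the robot touching nothing.
It also fails if it takes over 61 s, if anything falls off the work surface, if the arm or the gripper's body presses on something with over 40 N, if the wrist force passes 120 N, or if a joint passes its speed limit or range.

## Working session

There is one attempt and no reset: what is moved stays moved. The work goes in short steps, Python scripts to look and compute and a tool call to move; the robot and the scene stay as the last step left them, time stands still between calls to the robot, and variables do not carry over. Pictures are saved under pics/ and viewed, at most 10 in all, crops included, and the job is handed in when it is done.

Besides the shell and the picture viewer there is one more tool, called after ">>>" as name([rows], argument=value, ...), one row to a line, values as JSON. arm_command: Moves the arm, as the interface text tells. Its arguments: {"type":"object","properties":{"deltas":{"type":"array"},"squeeze":{"type":"number"}},"required":["deltas"]}

```bash
mkdir -p pics; cat > h.py <<'E'
import numpy as np, cv2
from rig import env
def ray(im,px):
    K=np.array(im["camera_matrix"]);p=np.linalg.inv(K)@[px[0],px[1],1.]
    R=np.array(im["orientation"]);d=R@np.array([p[0],-p[1],-p[2]])
    return np.array(im["eye"]),d/np.linalg.norm(d)
def at_z(im,px,z):
    o,d=ray(im,px);return o+d*(z-o[2])/d[2]
def proj(im,P):
    R=np.array(im["orientation"]);c=R.T@(np.array(P)-im["eye"]);v=np.array(im["camera_matrix"])@[c[0],-c[1],-c[2]]
    return v[:2]/v[2]
def tri(obs):
    A=0;b=0;
    for im,px in obs:
        o,d=ray(im,px);M=np.eye(3)-np.outer(d,d);A=A+M;b=b+M@o
    P=np.linalg.solve(A,b);return P
E
python3 - <<'E'
from h import *
np.set_printoptions(precision=4,suppress=True)
s=env.observe();print(s["time_s"],s["position"],s["tool_rot"],env.pinch_z)
ims={}
for n in("scene","side"):
    im=env.get_image(n);ims[n]=im;cv2.imwrite(f"pics/{n}0.png",im["color"]);print(n,im.get("distortion"),list(im),im["eye"])
    for q in("ring_top","dog","end_stop","slide_push","slide","stop_fixture"):
        r=env.tip_of(q,im);print(q,[(np.round(x["location"]),round(x["p"],2)) for x in r[:3]])
        ims[n,q]=r
for q in("ring_top","dog","end_stop","slide_push","slide","stop_fixture"):
    if ims["scene",q] and ims["side",q]:print(q,tri([(ims[n],ims[n,q][0]["location"]) for n in("scene","side")]))
E
```

```text
0.0 [0.2414 0.4939 0.2307] [[-0.8983  0.4393 -0.0009]
 [ 0.4393  0.8983 -0.0011]
 [ 0.0003 -0.0014 -1.    ]] -0.0187
scene None ['color', 'camera_matrix', 'eye', 'orientation', 'shot'] [-0.059  -0.5043  1.0467]
ring_top [(array([265., 190.]), 0.61)]
dog [(array([245., 208.]), 0.71)]
end_stop [(array([261., 222.]), 0.82)]
slide_push [(array([230., 194.]), 0.81)]
slide [(array([244., 213.]), 0.47), (array([244., 207.]), 0.21)]
stop_fixture [(array([267., 200.]), 0.82)]
side None ['color', 'camera_matrix', 'eye', 'orientation', 'shot'] [0.3916 1.0069 0.8387]
ring_top [(array([316., 251.]), 0.86)]
dog [(array([348., 276.]), 0.68)]
end_stop []
slide_push [(array([335., 286.]), 0.97), (array([281., 262.]), 0.7)]
slide [(array([349., 279.]), 0.85)]
stop_fixture [(array([316., 271.]), 0.9)]
ring_top [0.5897 0.1057 0.057 ]
dog [0.4978 0.1381 0.018 ]
slide_push [0.514  0.2121 0.0418]
slide [0.4904 0.1376 0.0051]
stop_fixture [ 0.5923  0.1095 -0.0116]
```

```bash
python3 - <<'E'
import cv2,numpy as np
a=cv2.imread("pics/scene0.png");b=cv2.imread("pics/side0.png")
cv2.imwrite("pics/c1.png",np.vstack([cv2.resize(a[130:280,160:430],(540*4//3,300),interpolation=cv2.INTER_CUBIC),cv2.resize(b[190:340,200:470],(720,300),interpolation=cv2.INTER_CUBIC)]))
E
```

```text
(no output)
```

View pics/scene0.png

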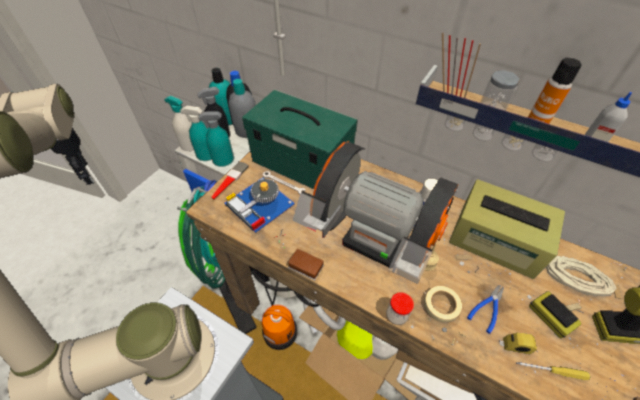

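View pics/c1.png

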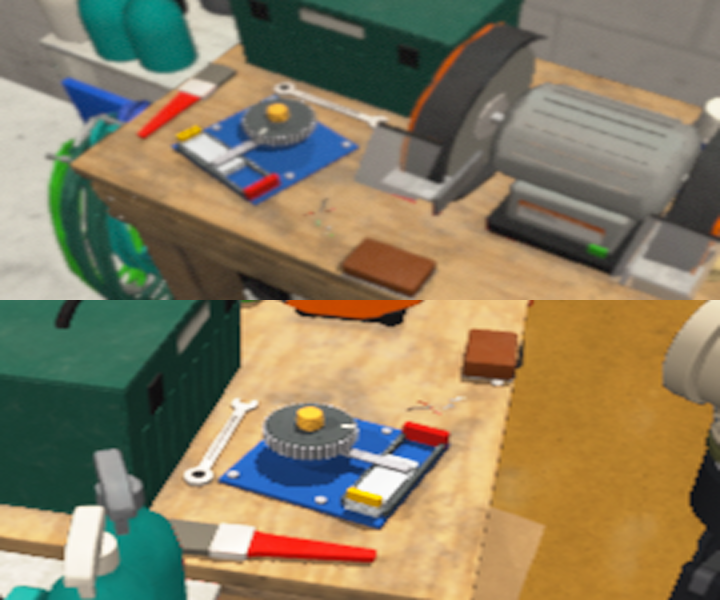

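The scene view shows one fixture at about (260,205), and the side view shows it at about (320,270). The red stop is near (258,223) in scene and (359,256) in side. The yellow lug is at about (230,196) in scene and (336,288) in side. I see no black look-alike of the slide near it. Next I'll fit the fixture pose and check how close the case and the grinder are.

```bash
cat >> h.py <<'E'
from scipy.optimize import least_squares
PTS=dict(ring_top=(0,0,.062),dog=(-.1,0,.0185),end_stop=(-.1,-.075,.024),slide_push=(-.1,.08,.033),slide=(-.1,0,.008),stop_fixture=(0,0,0))
def F(p,P):
    c,s=np.cos(p[2]),np.sin(p[2]);return np.array([p[0]+c*P[0]-s*P[1],p[1]+s*P[0]+c*P[1],P[2]])
def fit(obs,p0=(.59,.107,-.325)): # obs (im,px,P)
    f=lambda p:np.concatenate([proj(im,F(p,P))-px for im,px,P in obs])
    r=least_squares(f,p0,loss="soft_l1",f_scale=1.5);return r.x,f(r.x).reshape(-1,2)
E
python3 - <<'E'
from h import *
np.set_printoptions(precision=4,suppress=True)
obs=[];I={}
for n in("scene","side"):
    im=env.get_image(n);I[n]=im
    for q,P in PTS.items():
        for r in env.tip_of(q,im)[:1]:
            if r["p"]>.4: obs.append((im,np.array(r["location"]),P))
p,res=fit(obs);print(p,np.round(res,1).tolist())
c,s=np.cos(p[2]),np.sin(p[2])
def fx(w):d=w[:2]-p[:2];return np.array([c*d[0]+s*d[1],-s*d[0]+c*d[1]])*1000
im=I["scene"]
for name,px in dict(case_bl=(250,166),case_br=(318,197),rest=(298,224),rest2=(330,233)).items():print(name,fx(at_z(im,px,0)))
im=I["side"];print("case side",fx(at_z(im,(248,260),0)),fx(at_z(im,(290,215),0)))
E
```

```text
[ 0.595   0.1123 -0.1842] [[-0.0, -0.3], [-0.2, 2.1], [-2.1, 1.6], [2.6, -0.3], [2.1, -1.3], [-0.5, 0.2], [-3.8, 3.7], [-1.7, -0.8], [0.7, 0.7], [0.1, 0.0], [1.4, -5.5], [0.4, 1.3]]
case_bl [ 72.399  171.8049]
case_br [ 130.8362 -143.3433]
rest [  -9.9875 -172.6822]
rest2 [  35.371  -282.9192]
case side [188.33    50.2119] [ 178.9921 -204.2717]
```

View pics/side0.png

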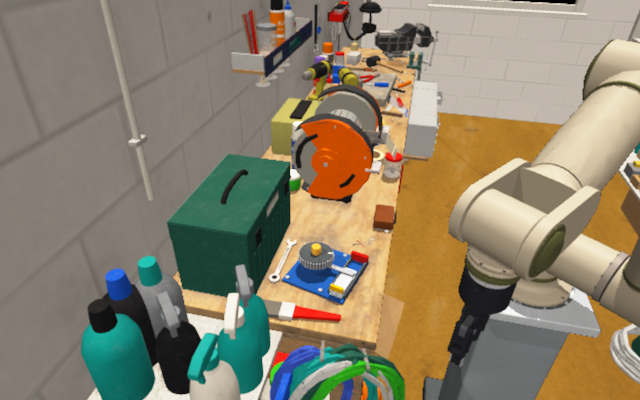

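>>> arm_command([
  {"dx": -0.04,"dy": -0.019,"dz": -0.007,"fingers": 0},
  {"dx": -0.04,"dy": -0.019,"dz": -0.007},
  {"dx": -0.04,"dy": -0.019,"dz": -0.007},
  {"dx": -0.04,"dy": -0.019,"dz": -0.007},
  {"dx": -0.04,"dy": -0.019,"dz": -0.007},
  {"dx": -0.04,"dy": -0.019,"dz": -0.007},
  {"dx": -0.04,"dy": -0.019,"dz": -0.007},
  {"dx": -0.04,"dy": -0.019,"dz": -0.007},
  {"dx": -0.04,"dy": -0.019,"dz": -0.007},
  {"dx": -0.04,"dy": -0.019,"dz": -0.007},
  {},
  {},
])

```text
invalid input
```

```bash
python3 - <<'E'
from h import *
np.set_printoptions(precision=4,suppress=True)
im=env.get_image("wrist");cv2.imwrite("pics/w1.png",im["color"])
s=env.observe();print(s["position"],im["eye"],im["orientation"])
obs=[]
for q,P in PTS.items():
    r=env.tip_of(q,im);print(q,[(np.round(x["location"]),round(x["p"],2)) for x in r[:2]])
    if r and r[0]["p"]>.4: obs.append((im,np.array(r[0]["location"]),P))
p,res=fit(obs);print(p,np.round(res,1).tolist())
import pickle;pickle.dump(obs,open("o1.pkl","wb"))
E
```

```text
[0.2416 0.4941 0.2313] [0.1827 0.5227 0.3732] [[ 0.4386 -0.8669 -0.2369]
 [ 0.8987  0.4231  0.1158]
 [-0.0001 -0.2637  0.9646]]
ring_top []
dog []
end_stop []
slide_push []
slide []
stop_fixture []Traceback (most recent call last):
  File "<stdin>", line 9, in <module>
  File "h.py", line 23, in fit
    r=least_squares(f,p0,loss="soft_l1",f_scale=1.5);return r.x,f(r.x).reshape(-1,2)
    return func(*args, **kwargs)
    vector_fun = VectorFunction(
        fun_wrapped,
    ...<6 lines>...
        workers=workers
    )
    self._update_fun()
    ~~~~~~~~~~~~~~~~^^
    self.f = self.fun_wrapped(xp_copy(self.x))
             ~~~~~~~~~~~~~~~~^^^^^^^^^^^^^^^^^
    return np.atleast_1d(self.fun(x))
                         ~~~~~~~~^^^
    return self.f(x, *self.args, **self.kwargs)
           ~~~~~~^^^^^^^^^^^^^^^^^^^^^^^^^^^^^^
  File "h.py", line 22, in <lambda>
    f=lambda p:np.concatenate([proj(im,F(p,P))-px for im,px,P in obs])
               ~~~~~~~~~~~~~~^^^^^^^^^^^^^^^^^^^^^^^^^^^^^^^^^^^^^^^^^
ValueError: need at least one array to concatenate
```

View pics/w1.png

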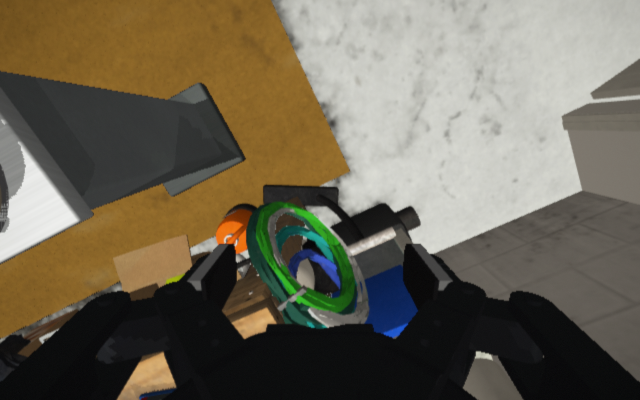

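The wrist view shows only the floor off the bench edge, because the move was refused. I'll resend it with every key filled in.

>>> arm_command([
  {"rx": 0,"ry": 0,"rz": 0,"dx": -0.04,"dy": -0.019,"dz": -0.007,"fingers": 0},
  {"rx": 0,"ry": 0,"rz": 0,"dx": -0.04,"dy": -0.019,"dz": -0.007,"fingers": 0},
  {"rx": 0,"ry": 0,"rz": 0,"dx": -0.04,"dy": -0.019,"dz": -0.007,"fingers": 0},
  {"rx": 0,"ry": 0,"rz": 0,"dx": -0.04,"dy": -0.019,"dz": -0.007,"fingers": 0},
  {"rx": 0,"ry": 0,"rz": 0,"dx": -0.04,"dy": -0.019,"dz": -0.007,"fingers": 0},
  {"rx": 0,"ry": 0,"rz": 0,"dx": -0.04,"dy": -0.019,"dz": -0.007,"fingers": 0},
  {"rx": 0,"ry": 0,"rz": 0,"dx": -0.04,"dy": -0.019,"dz": -0.007,"fingers": 0},
  {"rx": 0,"ry": 0,"rz": 0,"dx": -0.04,"dy": -0.019,"dz": -0.007,"fingers": 0},
  {"rx": 0,"ry": 0,"rz": 0,"dx": -0.04,"dy": -0.019,"dz": -0.007,"fingers": 0},
  {"rx": 0,"ry": 0,"rz": 0,"dx": -0.04,"dy": -0.019,"dz": -0.007,"fingers": 0},
  {"rx": 0,"ry": 0,"rz": 0,"dx": 0,"dy": 0,"dz": 0,"fingers": 0},
])

```text
time_s: 2.85
position: [0.5203, 0.1439, 0.3014]
tool_rot: [[-0.896, 0.444, 0.001], [0.444, 0.896, -0.001], [-0.002, -0.0, -1.0]]
ft_force: [0.5, 0.2, -1.3]
grip_width: 0.0003
gripper_force: 0.0
```

```bash
cat > w.py <<'E'
from h import *
import sys,pickle
np.set_printoptions(precision=4,suppress=True)
im=env.get_image("wrist");cv2.imwrite(sys.argv[1],im["color"])
s=env.observe();print(s["position"],np.array(im["eye"]))
obs=[]
for q,P in PTS.items():
    r=env.tip_of(q,im);print(q,[(np.round(x["location"]),round(x["p"],2)) for x in r[:2]])
    if r and r[0]["p"]>.4: obs.append((im,np.array(r[0]["location"]),P))
p,res=fit(obs);print(p,np.round(res,1).tolist())
pickle.dump((im,obs),open(sys.argv[1]+".pkl","wb"))
E
python3 w.py pics/w2.png
```

```text
[0.5187 0.1458 0.3011] [0.4614 0.173  0.4432]
ring_top [(array([324., 227.]), 0.95)]
dog [(array([307., 156.]), 0.71)]
end_stop [(array([254., 168.]), 0.71)]
slide_push [(array([360., 145.]), 0.92)]
slide [(array([306., 150.]), 0.71)]
stop_fixture [(array([416., 165.]), 0.65), (array([320., 212.]), 0.57)]
[ 0.5911  0.1161 -0.1929] [[-0.5, -1.8], [-0.1, -0.6], [4.1, 0.4], [-0.1, -3.7], [0.8, 4.6], [-92.9, 47.6]]
```

View pics/w2.png

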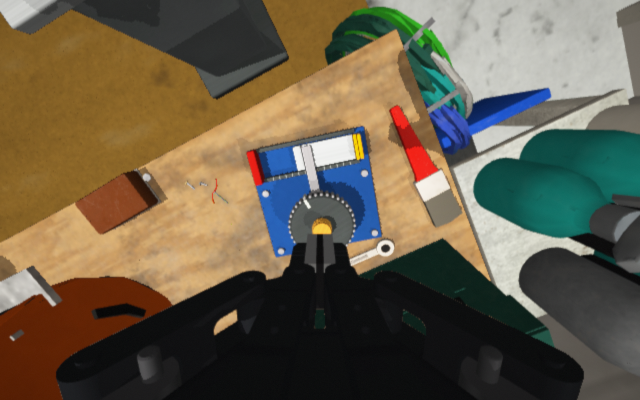

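The wrist view shows the fixture clearly. The ring is centred near (322,222), with its white line pointing up-left at (307,202). The arm runs to (308,150), the white slide with its yellow lug is at (358,147), and the red stop is at (254,167). The fitted yaw of about -0.19 agrees with the plate edges. I'll align the tool with it and look again from closer and further back.

>>> arm_command([
  {"rx": 0,"ry": 0,"rz": -0.135,"dx": 0,"dy": 0,"dz": 0,"fingers": 0},
  {"rx": 0,"ry": 0,"rz": -0.135,"dx": 0,"dy": 0,"dz": 0,"fingers": 0},
  {"rx": 0,"ry": 0,"rz": 0,"dx": 0.03,"dy": -0.01,"dz": 0.02,"fingers": 0},
  {"rx": 0,"ry": 0,"rz": 0,"dx": 0.03,"dy": -0.01,"dz": 0.02,"fingers": 0},
  {"rx": 0,"ry": 0,"rz": 0,"dx": 0.03,"dy": -0.01,"dz": 0.02,"fingers": 0},
  {"rx": 0,"ry": 0,"rz": 0,"dx": 0,"dy": 0,"dz": 0,"fingers": 0},
  {"rx": 0,"ry": 0,"rz": 0,"dx": 0,"dy": 0,"dz": 0,"fingers": 0},
])

```text
time_s: 3.9
position: [0.4232, 0.1352, 0.2418]
tool_rot: [[-0.983, 0.183, 0.001], [0.183, 0.983, 0.0], [-0.001, 0.0, -1.0]]
ft_force: [1.3, 1.0, 0.1]
grip_width: 0.0001
gripper_force: 0.0
```

```bash
python3 w.py pics/w3.png
```

```text
[0.4242 0.1351 0.2422] [0.3586 0.1468 0.3836]
ring_top [(array([274., 224.]), 0.64)]
dog [(array([328., 226.]), 0.7)]
end_stop [(array([275., 224.]), 0.55)]
slide_push [(array([392., 234.]), 0.83)]
slide [(array([329., 217.]), 0.57)]
stop_fixture []
[ 0.5801  0.1003 -0.3713] [[41.5, 77.1], [0.7, -5.2], [-0.5, -12.2], [-4.5, 0.7], [-0.2, 1.0]]
```

View pics/w3.png

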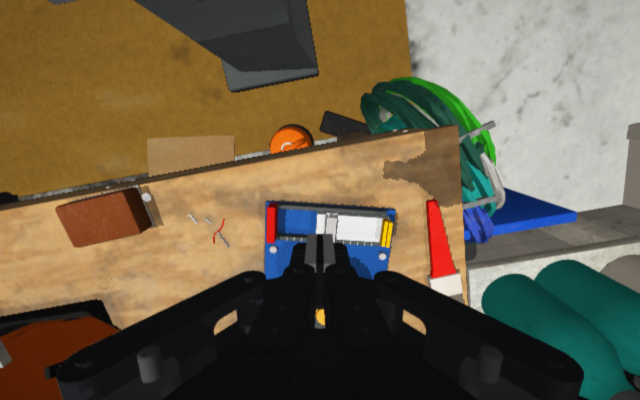

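The camera looks towards tool -x, so the ring is now hidden under the fingers. The slide is at (325-395,228), the lug at (388,234) and the stop at (271,224). I'll move beyond the ring to see all of it.

>>> arm_command([
  {"rx": 0,"ry": 0,"rz": 0,"dx": -0.045,"dy": 0,"dz": -0.015,"fingers": 0},
  {"rx": 0,"ry": 0,"rz": 0,"dx": -0.045,"dy": 0,"dz": -0.015,"fingers": 0},
  {"rx": 0,"ry": 0,"rz": 0,"dx": -0.045,"dy": 0,"dz": -0.01,"fingers": 0},
  {"rx": 0,"ry": 0,"rz": 0,"dx": -0.04,"dy": 0,"dz": -0.01,"fingers": 0},
  {"rx": 0,"ry": 0,"rz": 0,"dx": 0,"dy": 0,"dz": 0,"fingers": 0},
  {"rx": 0,"ry": 0,"rz": 0,"dx": 0,"dy": 0,"dz": 0,"fingers": 0},
])

```text
time_s: 4.85
position: [0.596, 0.1024, 0.2905]
tool_rot: [[-0.983, 0.184, -0.001], [0.184, 0.983, 0.0], [0.001, -0.0, -1.0]]
ft_force: [-0.4, 0.4, -0.2]
grip_width: -0.0001
gripper_force: 0.0
```

```bash
python3 w.py pics/w4.png; python3 -c "
import cv2
a=cv2.imread('pics/w4.png');cv2.imwrite('pics/c4.png',cv2.resize(a[60:260,200:460],(780,600),interpolation=cv2.INTER_CUBIC))"
```

```text
[0.5952 0.1027 0.2908] [0.5317 0.114  0.4325]
ring_top [(array([326., 168.]), 0.63), (array([388.,  99.]), 0.51)]
dog [(array([331.,  93.]), 0.64)]
end_stop [(array([276.,  92.]), 0.58)]
slide_push [(array([390.,  96.]), 0.77)]
slide [(array([328.,  93.]), 0.81)]
stop_fixture [(array([326., 165.]), 0.67)]
[ 0.5898  0.1126 -0.2357] [[0.7, 1.3], [-1.2, 0.4], [-0.0, -1.7], [-0.6, -0.6], [1.8, 1.5], [-0.2, -1.0]]
```

View pics/c4.png

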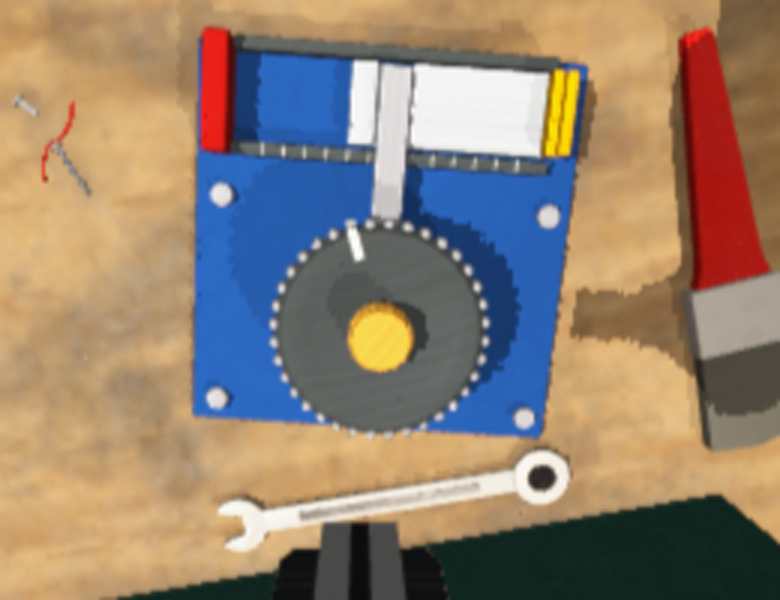

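The enlarged view confirms the only slide, white with a yellow lug at crop (562,112). The ring centre is at crop (381,328), the post at (381,338), the red stop face at (231,92), and the white line at (355,243), which puts the ring at about 0.34 rad. The green case edge lies beyond the spanner.

```bash
cat > m.py <<'E'
from h import *
import pickle
np.set_printoptions(precision=4,suppress=True)
im,o=pickle.load(open("pics/w4.png.pkl","rb"))
M=[((380.5,328),(0,0,.062)),((381,338),(0,0,.082)),((194,414),(.059,-.093,.008)),((543,437),(.059,.091,.008)),((588,66),(-.126,.091,.008)),((230,152),(-.08,-.075,.034)),((580,70),(-.118,.08,.042)),((572,157),(-.082,.08,.042))]
ob=[(im,np.array([200+a/3,60+b/3]),P) for (a,b),P in M]
p,res=fit(ob);print(p,np.round(res,1).tolist())
im2,o2=pickle.load(open("pics/w2.png.pkl","rb"))
p2,r2=fit(ob+o+o2[:5]);print(p2,np.round(r2,1).tolist())
sc=env.get_image("scene")
C=tri([(im,(440,225)),(sc,(250,127))]);print("case corner",C)
c,s=np.cos(p[2]),np.sin(p[2])
def fx(w):d=w[:2]-p[:2];return np.array([c*d[0]+s*d[1],-s*d[0]+c*d[1]])*1000
print(fx(C),fx(at_z(im,(243,260),C[2])),fx(at_z(im,(347,240),C[2])))
w=at_z(im,(200+355/3,60+243/3),.063);f=fx(w);print("line",f,np.arctan2(-f[1],-f[0]))
# ring ellipse size check
print([fx(at_z(im,(200+a/3,60+b/3),.062)) for a,b in((272,325),(489,328),(380,220),(380,435))])
E
python3 m.py
```

```text
[ 0.5918  0.1127 -0.2489] [[0.0, 1.9], [0.3, 1.1], [-0.2, 1.1], [-0.4, 0.7], [0.5, -1.1], [-1.3, -4.7], [0.9, -0.4], [-0.1, -0.4]]
[ 0.5911  0.1124 -0.2394] [[-0.3, 1.4], [-0.1, 0.6], [-0.1, 1.3], [-0.3, -0.2], [-0.5, -2.3], [-2.2, -4.7], [-0.2, -1.6], [-0.9, -1.6], [0.7, 2.3], [-0.9, 1.4], [0.3, -0.9], [-0.4, 0.7], [2.1, 2.5], [-0.2, -0.1], [-2.7, -0.8], [0.7, -0.3], [4.3, -1.5], [1.2, -0.8], [1.6, 4.9]]
case corner [0.5945 0.149  0.316 ]
[-6.3324 35.8053] [  3.269  -44.8559] [-9.6784  1.9431]
line [-38.9046 -13.9161] 0.3435166958382837
[array([ -0.8136, -48.5254]), array([-5.6998, 48.0065]), array([-49.2256,  -3.782 ]), array([46.8976,  3.0739])]
```

```bash
cat >> m.py <<'E'
print("---")
for q in((440,225),(347,240),(243,260)):print(at_z(im,q,0),fx(at_z(im,q,0)))
print(at_z(sc,(252,169),0),at_z(sc,(318,198),0))
for t in((247,127),(338,152)): print([ (z,fx(at_z(sc,t,z))) for z in(.12,.16,.2)])
E
python3 m.py | sed -n '/---/,$p'
```

```text
---
[0.7238 0.28   0.    ] [ 86.6976 194.5623]
[0.722  0.1252 0.    ] [123.0909  44.1259]
[ 0.7258 -0.0551  0.    ] [ 171.1861 -129.7171]
[0.6882 0.2506 0.    ] [ 0.6932 -0.0551  0.    ]
[(0.12, array([129.0601, 249.5213])), (0.16, array([102.8261, 206.0215])), (0.2, array([ 76.5921, 162.5216]))]
[(0.12, array([ 278.7753, -103.7323])), (0.16, array([ 246.0793, -131.985 ])), (0.2, array([ 213.3833, -160.2377]))]
```

>>> arm_command([
  {"rx": 0,"ry": 0,"rz": 0.06,"dx": 0,"dy": 0,"dz": 0,"fingers": 0},
  {"rx": 0,"ry": 0,"rz": 0,"dx": 0.043,"dy": 0.0045,"dz": 0.04,"fingers": 0},
  {"rx": 0,"ry": 0,"rz": 0,"dx": 0.043,"dy": 0.0045,"dz": 0.04,"fingers": 0},
  {"rx": 0,"ry": 0,"rz": 0,"dx": 0,"dy": 0,"dz": 0.04,"fingers": 0},
  {"rx": 0,"ry": 0,"rz": 0,"dx": 0,"dy": 0,"dz": 0.04,"fingers": 0},
  {"rx": 0,"ry": 0,"rz": 0,"dx": 0,"dy": 0,"dz": 0.04,"fingers": 0},
  {"rx": 0,"ry": 0,"rz": 0,"dx": 0,"dy": 0,"dz": 0.03,"fingers": 0},
  {"rx": 0,"ry": 0,"rz": 0,"dx": 0,"dy": 0,"dz": 0.015,"fingers": 0},
  {"rx": 0,"ry": 0,"rz": 0,"dx": 0,"dy": 0,"dz": 0,"fingers": 0},
  {"rx": 0,"ry": 0,"rz": 0,"dx": 0,"dy": 0,"dz": 0,"fingers": 0},
])

```text
time_s: 6.3
position: [0.5269, 0.1277, 0.0591]
tool_rot: [[-0.97, 0.242, 0.001], [0.242, 0.97, -0.0], [-0.001, 0.0, -1.0]]
ft_force: [-0.6, -0.0, 0.1]
grip_width: 0.0001
gripper_force: 0.0
```

```bash
cat > st.py <<'E'
from h import *
np.set_printoptions(precision=4,suppress=True)
p=np.array([.5918,.1127,-.2450]);c,s=np.cos(p[2]),np.sin(p[2])
def tf(w):
    d=np.array(w[:2])-p[:2];return np.array([-(c*d[0]+s*d[1]),-s*d[0]+c*d[1]])*1000
def st():
    o=env.observe();R=np.array(o["tool_rot"]);f=np.array(o["ft_force"])
    print(o["time_s"],"tool xy,z mm",tf(o["position"]),o["position"][2]*1000,"Ftool",R.T@f,"yaw",np.arctan2(R[0,1]*-1,R[1,1]))
if __name__=="__main__":st()
E
python3 st.py; python3 - <<'E'
from h import *;import pickle
im,_=pickle.load(open("pics/w2.png.pkl","rb"));print(at_z(im,(445,240),0))
E
```

```text
6.3 tool xy,z mm [66.6159 -1.1897] 59.06134507135128 Ftool [ 0.568  -0.1518 -0.1206] yaw -0.24474960848597616
[0.728014  0.2811881 0.       ]
```

>>> arm_command([
  {"rx": 0,"ry": 0,"rz": 0,"dx": 0,"dy": 0.001,"dz": 0.0155,"fingers": 0},
  {"rx": 0,"ry": 0,"rz": 0,"dx": -0.002,"dy": 0,"dz": 0,"fingers": 0},
  {"rx": 0,"ry": 0,"rz": 0,"dx": -0.002,"dy": 0,"dz": 0,"fingers": 0},
  {"rx": 0,"ry": 0,"rz": 0,"dx": 0,"dy": 0,"dz": 0,"fingers": 0},
])

```text
time_s: 6.7
position: [0.5311, 0.1277, 0.0439]
tool_rot: [[-0.97, 0.242, 0.001], [0.242, 0.97, 0.0], [-0.001, 0.0, -1.0]]
ft_force: [-1.4, -0.1, 1.2]
grip_width: -0.0001
gripper_force: 0.6
```

>>> arm_command([
  {"rx": 0,"ry": 0,"rz": 0,"dx": -0.001,"dy": 0,"dz": 0,"fingers": 0},
  {"rx": 0,"ry": 0,"rz": 0,"dx": 0,"dy": 0,"dz": 0,"fingers": 0},
])

```text
time_s: 6.9
position: [0.5312, 0.1277, 0.0435]
tool_rot: [[-0.97, 0.242, -0.001], [0.242, 0.97, 0.0], [0.001, 0.0, -1.0]]
ft_force: [-4.0, 2.4, 4.0]
grip_width: 0.0
gripper_force: 2.3
```

>>> arm_command([
  {"rx": 0,"ry": 0,"rz": 0,"dx": -0.001,"dy": 0,"dz": 0,"fingers": 0},
  {"rx": 0,"ry": 0,"rz": 0,"dx": 0,"dy": 0,"dz": 0,"fingers": 0},
])

```text
time_s: 7.1
position: [0.5313, 0.1277, 0.0434]
tool_rot: [[-0.97, 0.242, -0.003], [0.242, 0.97, 0.001], [0.003, -0.0, -1.0]]
ft_force: [-8.0, 2.8, 6.8]
grip_width: -0.0004
gripper_force: 4.4
```

>>> arm_command([
  {"rx": 0,"ry": 0,"rz": 0,"dx": -0.001,"dy": 0,"dz": 0,"fingers": 0},
  {"rx": 0,"ry": 0,"rz": 0,"dx": 0,"dy": 0,"dz": 0,"fingers": 0},
])

```text
time_s: 7.3
position: [0.5314, 0.1276, 0.0433]
tool_rot: [[-0.97, 0.242, -0.005], [0.242, 0.97, 0.001], [0.005, -0.0, -1.0]]
ft_force: [-10.9, 3.3, 9.4]
grip_width: -0.0005
gripper_force: 6.1
```

```bash
python3 st.py
```

```text
7.3 tool xy,z mm [62.2227 -0.1884] 43.323463815828994 Ftool [11.4535  0.5018 -9.3552] yaw -0.2444369476666126
```

>>> arm_command([
  {"rx": 0,"ry": 0,"rz": 0,"dx": -0.0009,"dy": -0.0103,"dz": -0.0002,"fingers": 0},
  {"rx": 0,"ry": 0,"rz": 0,"dx": -0.0027,"dy": -0.0101,"dz": -0.0002,"fingers": 0},
  {"rx": 0,"ry": 0,"rz": 0,"dx": -0.0044,"dy": -0.0094,"dz": -0.0002,"fingers": 0},
])

```text
time_s: 7.6
position: [0.5325, 0.096, 0.0438]
tool_rot: [[-0.97, 0.242, -0.003], [0.242, 0.97, 0.0], [0.003, -0.001, -1.0]]
ft_force: [-7.0, -0.0, 2.3]
grip_width: 0.0001
gripper_force: 3.5
```

```bash
python3 st.py
```

```text
7.6 tool xy,z mm [ 53.5217 -30.5677] 43.82334333439116 Ftool [ 6.8357 -1.7384 -2.2592] yaw -0.24411541671665993
```

>>> arm_command([
  {"rx": 0,"ry": 0,"rz": 0,"dx": -0.0043,"dy": -0.0064,"dz": -0.0002,"fingers": 0},
  {"rx": 0,"ry": 0,"rz": 0,"dx": -0.0051,"dy": -0.0059,"dz": -0.0002,"fingers": 0},
])

```text
time_s: 7.8
position: [0.538, 0.0813, 0.0439]
tool_rot: [[-0.97, 0.242, -0.006], [0.242, 0.97, -0.001], [0.005, -0.002, -1.0]]
ft_force: [-10.9, -2.7, 4.3]
grip_width: 0.0003
gripper_force: 4.5
```

```bash
python3 st.py; python3 -c "
from h import *
im=env.get_image('wrist');a=im['color'];cv2.imwrite('pics/c5.png',cv2.resize(a[100:400,160:480],(640,600)))"
```

```text
7.8 tool xy,z mm [ 44.5719 -43.502 ] 43.90304045495427 Ftool [ 9.9748 -5.3085 -4.2194] yaw -0.24422797737914556
```

View pics/c5.png

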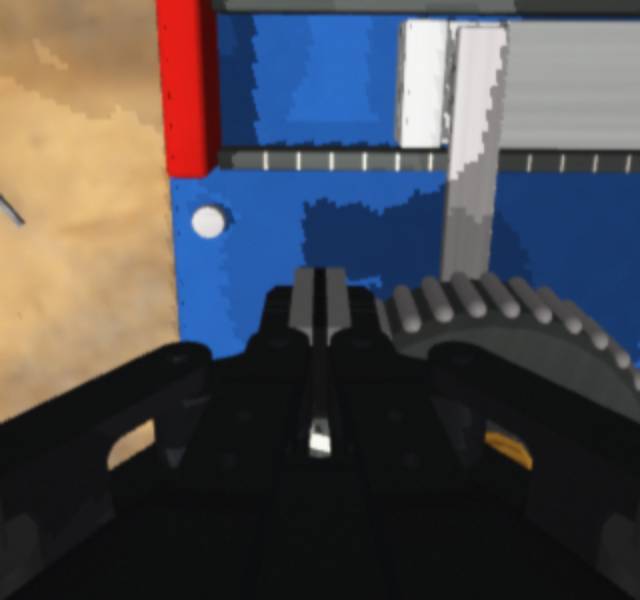

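Picture: the finger sits at the rim at about (320,300), with the ribs to its right. The ring's line is now hidden, as expected if it is turning. The radial force is a moderate 11 N, so I'll carry on round.

>>> arm_command([
  {"rx": 0,"ry": 0,"rz": 0,"dx": -0.008,"dy": -0.0066,"dz": -0.00015,"fingers": 0},
  {"rx": 0,"ry": 0,"rz": 0,"dx": -0.009,"dy": -0.0052,"dz": -0.00015,"fingers": 0},
  {"rx": 0,"ry": 0,"rz": 0,"dx": -0.0097,"dy": -0.0036,"dz": -0.00015,"fingers": 0},
  {"rx": 0,"ry": 0,"rz": 0,"dx": -0.0102,"dy": -0.0018,"dz": -0.00015,"fingers": 0},
  {"rx": 0,"ry": 0,"rz": 0,"dx": -0.0104,"dy": 0,"dz": -0.00015,"fingers": 0},
])

```text
time_s: 8.35
position: [0.5815, 0.0506, 0.0448]
tool_rot: [[-0.97, 0.243, -0.002], [0.243, 0.97, -0.005], [0.001, -0.005, -1.0]]
ft_force: [-5.1, -12.6, 0.6]
grip_width: -0.0002
gripper_force: 7.1
```

```bash
python3 st.py; python3 -c "
from h import *
im=env.get_image('side');a=im['color'];cv2.imwrite('pics/c6.png',cv2.resize(a[225:305,265:385],(780,520),interpolation=cv2.INTER_CUBIC))"
```

```text
8.35 tool xy,z mm [ -5.0564 -62.7724] 44.8262816744477 Ftool [  1.9038 -13.4729  -0.5311] yaw -0.24498881862759875
```

View pics/c6.png

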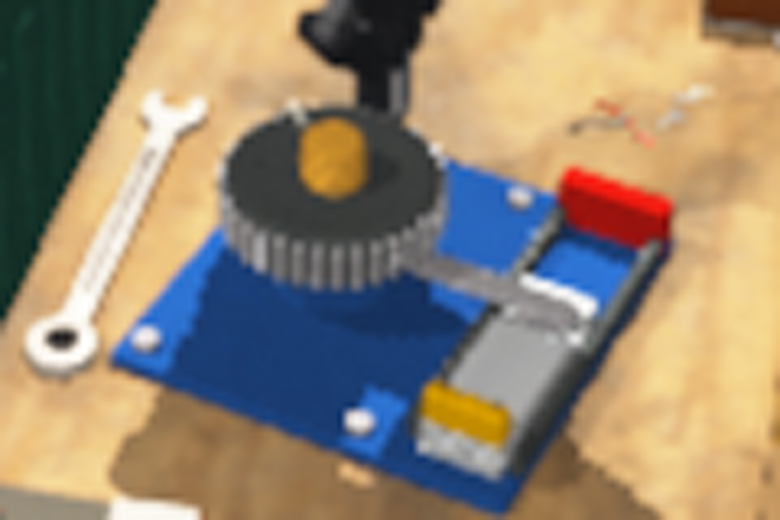

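The white line is now at crop (298,112), behind the finger at (380,105), so the ring is turning. I'll measure its angle numerically from here on.

```bash
cat > ang.py <<'E'
from st import *
def ang():
    T=np.radians(np.arange(0,360,2.));S={}
    for n in("side","scene","wrist"):
        im=env.get_image(n);g=im["color"].min(2).astype(np.float32);v=[]
        for turn in (0,1,2):
            pass
        for t in T:
            a=[]
            for r in(.038,.041,.044):
                P=F(p,(-r*np.cos(t),-r*np.sin(t),.0625+ZUP));u=proj(im,P)
                a.append(cv2.getRectSubPix(g,(1,1),(float(u[0]),float(u[1])))[0,0] if 0<=u[0]<640 and 0<=u[1]<400 else 0)
            v.append(np.mean(a))
        v=np.array(v);k=np.argsort(-v)[:6];print(n,[(round(np.degrees(T[i])),round(float(v[i]))) for i in k],"med",np.median(v))
import sys
ZUP=float(sys.argv[1])/1000
st();ang()
E
python3 ang.py 2
```

```text
8.4 tool xy,z mm [ -6.9405 -62.5587] 44.904651778887235 Ftool [ -1.1724 -14.5037   1.1798] yaw -0.24548760214269266
side [(140, 149), (138, 146), (142, 137), (136, 134), (144, 118), (134, 117)] med 64.93263
scene [(244, 107), (242, 104), (246, 104), (240, 99), (248, 98), (250, 95)] med 59.567604
wrist [(218, 111), (216, 107), (220, 93), (232, 86), (274, 85), (264, 85)] med 59.338448
```

The measured angle of 140° equals 20° + 1.25×95°, so there's no slip. The target of about 790° means leading the finger to roughly 615°.

>>> arm_command([
  {"rx": 0,"ry": 0,"rz": 0,"dx": -0.0102,"dy": 0.0018,"dz": -0.00017,"fingers": 0},
  {"rx": 0,"ry": 0,"rz": 0,"dx": -0.0097,"dy": 0.0036,"dz": -0.00017,"fingers": 0},
  {"rx": 0,"ry": 0,"rz": 0,"dx": -0.009,"dy": 0.0052,"dz": -0.00017,"fingers": 0},
  {"rx": 0,"ry": 0,"rz": 0,"dx": -0.008,"dy": 0.0066,"dz": -0.00017,"fingers": 0},
  {"rx": 0,"ry": 0,"rz": 0,"dx": -0.0066,"dy": 0.008,"dz": -0.00017,"fingers": 0},
  {"rx": 0,"ry": 0,"rz": 0,"dx": -0.0052,"dy": 0.009,"dz": -0.00017,"fingers": 0},
])

```text
time_s: 9.15
position: [0.6385, 0.0749, 0.046]
tool_rot: [[-0.97, 0.243, 0.001], [0.243, 0.97, -0.001], [-0.001, -0.0, -1.0]]
ft_force: [0.3, -2.2, 0.2]
grip_width: 0.0004
gripper_force: 1.2
```

```bash
python3 st.py
```

```text
9.15 tool xy,z mm [-54.4605 -25.3493] 45.99576438152955 Ftool [-0.8165 -2.0708 -0.2421] yaw -0.24521599945886097
```

>>> arm_command([
  {"rx": 0,"ry": 0,"rz": 0,"dx": -0.0036,"dy": 0.0097,"dz": -0.00017,"fingers": 0},
  {"rx": 0,"ry": 0,"rz": 0,"dx": -0.0018,"dy": 0.0102,"dz": -0.00017,"fingers": 0},
  {"rx": 0,"ry": 0,"rz": 0,"dx": 0,"dy": 0.0104,"dz": -0.00017,"fingers": 0},
  {"rx": 0,"ry": 0,"rz": 0,"dx": 0.0018,"dy": 0.0102,"dz": -0.00017,"fingers": 0},
  {"rx": 0,"ry": 0,"rz": 0,"dx": 0.0036,"dy": 0.0097,"dz": -0.00017,"fingers": 0},
  {"rx": 0,"ry": 0,"rz": 0,"dx": 0.0052,"dy": 0.009,"dz": -0.00017,"fingers": 0},
])

```text
time_s: 9.75
position: [0.6479, 0.135, 0.047]
tool_rot: [[-0.97, 0.242, 0.003], [0.242, 0.97, 0.001], [-0.003, 0.001, -1.0]]
ft_force: [8.0, -0.4, -0.6]
grip_width: -0.0004
gripper_force: 3.8
```

```bash
python3 st.py
```

```text
9.75 tool xy,z mm [-48.988   35.2362] 47.01713915944041 Ftool [-7.846   1.5845  0.5775] yaw -0.2446193042994903
```

```bash
python3 ang.py 4
```

```text
9.75 tool xy,z mm [-48.988   35.2362] 47.01713915944041 Ftool [-7.846   1.5845  0.5775] yaw -0.2446193042994903
side [(270, 202), (272, 194), (268, 187), (274, 163), (266, 158), (276, 129)] med 101.93303
scene [(270, 137), (272, 136), (274, 133), (268, 128), (276, 125), (278, 118)] med 87.156555
wrist [(272, 245), (270, 245), (274, 185), (268, 146), (180, 127), (160, 122)] med 100.22478
```

>>> arm_command([
  {"rx": 0,"ry": 0,"rz": 0,"dx": 0.0066,"dy": 0.008,"dz": -0.00017,"fingers": 0},
  {"rx": 0,"ry": 0,"rz": 0,"dx": 0.008,"dy": 0.0066,"dz": -0.00017,"fingers": 0},
  {"rx": 0,"ry": 0,"rz": 0,"dx": 0.009,"dy": 0.0052,"dz": -0.00017,"fingers": 0},
  {"rx": 0,"ry": 0,"rz": 0,"dx": 0.0097,"dy": 0.0036,"dz": -0.00017,"fingers": 0},
  {"rx": 0,"ry": 0,"rz": 0,"dx": 0.0102,"dy": 0.0018,"dz": -0.00017,"fingers": 0},
  {"rx": 0,"ry": 0,"rz": 0,"dx": 0.0104,"dy": 0,"dz": -0.00017,"fingers": 0},
])

```text
time_s: 10.5
position: [0.6008, 0.1744, 0.0482]
tool_rot: [[-0.97, 0.242, 0.003], [0.242, 0.97, 0.004], [-0.002, 0.005, -1.0]]
ft_force: [3.4, 8.6, -0.6]
grip_width: 0.0
gripper_force: 4.8
```

```bash
python3 ang.py 4.6
```

```text
10.5 tool xy,z mm [ 6.1893 62.056 ] 48.212997812562186 Ftool [-1.1914  9.1634  0.6288] yaw -0.2440260714308046
side [(346, 202), (348, 194), (344, 188), (350, 174), (342, 162), (352, 142)] med 55.384644
scene [(350, 141), (348, 140), (352, 138), (346, 134), (354, 130), (234, 129)] med 98.52877
wrist [(348, 245), (346, 245), (350, 228), (124, 125), (114, 121), (104, 119)] med 82.40694
```

>>> arm_command([
  {"rx": 0,"ry": 0,"rz": 0,"dx": 0.0107,"dy": -0.0018,"dz": -0.00017,"fingers": 0},
  {"rx": 0,"ry": 0,"rz": 0,"dx": 0.0102,"dy": -0.0036,"dz": -0.00017,"fingers": 0},
  {"rx": 0,"ry": 0,"rz": 0,"dx": 0.009,"dy": -0.0052,"dz": -0.00017,"fingers": 0},
  {"rx": 0,"ry": 0,"rz": 0,"dx": 0.008,"dy": -0.0066,"dz": -0.00017,"fingers": 0},
  {"rx": 0,"ry": 0,"rz": 0,"dx": 0.0066,"dy": -0.008,"dz": -0.00017,"fingers": 0},
  {"rx": 0,"ry": 0,"rz": 0,"dx": 0.0052,"dy": -0.009,"dz": -0.00017,"fingers": 0},
  {"rx": 0,"ry": 0,"rz": 0,"dx": 0.0036,"dy": -0.0097,"dz": -0.00017,"fingers": 0},
  {"rx": 0,"ry": 0,"rz": 0,"dx": 0.0018,"dy": -0.0102,"dz": -0.00017,"fingers": 0},
  {"rx": 0,"ry": 0,"rz": 0,"dx": 0,"dy": -0.0104,"dz": -0.00017,"fingers": 0},
])

```text
time_s: 11.55
position: [0.5298, 0.1216, 0.049]
tool_rot: [[-0.97, 0.242, -0.003], [0.242, 0.97, 0.0], [0.003, -0.001, -1.0]]
ft_force: [-2.7, 2.4, 2.3]
grip_width: 0.0
gripper_force: 1.7
```

```bash
python3 ang.py 6.3
```

```text
11.55 tool xy,z mm [62.2662 -6.4129] 49.034672026485545 Ftool [ 3.2176  1.705  -2.2843] yaw -0.2447796106800599
side [(94, 225), (96, 219), (92, 213), (98, 190), (90, 184), (100, 155)] med 109.23393
scene [(96, 156), (98, 153), (94, 149), (100, 146), (92, 138), (102, 134)] med 98.515396
wrist [(12, 36), (14, 33), (10, 31), (320, 20), (318, 19), (322, 19)] med 12.45654010772705
```

>>> arm_command([
  {"rx": 0,"ry": 0,"rz": 0,"dx": -0.0018,"dy": -0.0102,"dz": -0.00017,"fingers": 0},
  {"rx": 0,"ry": 0,"rz": 0,"dx": -0.0036,"dy": -0.0097,"dz": -0.00017,"fingers": 0},
  {"rx": 0,"ry": 0,"rz": 0,"dx": -0.0052,"dy": -0.009,"dz": -0.00017,"fingers": 0},
  {"rx": 0,"ry": 0,"rz": 0,"dx": -0.0066,"dy": -0.008,"dz": -0.00017,"fingers": 0},
  {"rx": 0,"ry": 0,"rz": 0,"dx": -0.008,"dy": -0.0066,"dz": -0.00017,"fingers": 0},
  {"rx": 0,"ry": 0,"rz": 0,"dx": -0.009,"dy": -0.0052,"dz": -0.00017,"fingers": 0},
  {"rx": 0,"ry": 0,"rz": 0,"dx": -0.0097,"dy": -0.0036,"dz": -0.00017,"fingers": 0},
  {"rx": 0,"ry": 0,"rz": 0,"dx": -0.0102,"dy": -0.0018,"dz": -0.00017,"fingers": 0},
  {"rx": 0,"ry": 0,"rz": 0,"dx": -0.0104,"dy": 0,"dz": -0.00017,"fingers": 0},
  {"rx": 0,"ry": 0,"rz": 0,"dx": -0.0102,"dy": 0.0018,"dz": -0.00017,"fingers": 0},
  {"rx": 0,"ry": 0,"rz": 0,"dx": -0.0097,"dy": 0.0036,"dz": -0.00017,"fingers": 0},
  {"rx": 0,"ry": 0,"rz": 0,"dx": -0.009,"dy": 0.0052,"dz": -0.00017,"fingers": 0},
])

```text
time_s: 12.9
position: [0.6125, 0.0548, 0.0511]
tool_rot: [[-0.97, 0.244, 0.0], [0.244, 0.97, -0.003], [-0.001, -0.002, -1.0]]
ft_force: [-0.8, -3.6, -0.1]
grip_width: -0.0003
gripper_force: 1.5
```

```bash
python3 ang.py 8.4
```

```text
12.9 tool xy,z mm [-34.1229 -51.1126] 51.08502001165101 Ftool [-0.105  -3.7024  0.1523] yaw -0.24626853622216893
side [(246, 134), (244, 132), (248, 127), (242, 118), (92, 112), (90, 112)] med 68.23305
scene [(244, 107), (246, 105), (222, 103), (242, 102), (224, 102), (248, 102)] med 70.159454
wrist [(246, 180), (244, 180), (248, 153), (48, 105), (50, 105), (52, 105)] med 65.777885
```

>>> arm_command([
  {"rx": 0,"ry": 0,"rz": 0,"dx": -0.007,"dy": 0.0076,"dz": -0.00017,"fingers": 0},
  {"rx": 0,"ry": 0,"rz": 0,"dx": -0.0066,"dy": 0.008,"dz": -0.00017,"fingers": 0},
  {"rx": 0,"ry": 0,"rz": 0,"dx": -0.0052,"dy": 0.009,"dz": -0.00017,"fingers": 0},
  {"rx": 0,"ry": 0,"rz": 0,"dx": -0.0036,"dy": 0.0097,"dz": -0.00017,"fingers": 0},
  {"rx": 0,"ry": 0,"rz": 0,"dx": -0.0018,"dy": 0.0102,"dz": -0.00017,"fingers": 0},
  {"rx": 0,"ry": 0,"rz": 0,"dx": 0,"dy": 0.0104,"dz": -0.00017,"fingers": 0},
  {"rx": 0,"ry": 0,"rz": 0,"dx": 0.0018,"dy": 0.0102,"dz": -0.00017,"fingers": 0},
  {"rx": 0,"ry": 0,"rz": 0,"dx": 0.0036,"dy": 0.0097,"dz": -0.00017,"fingers": 0},
  {"rx": 0,"ry": 0,"rz": 0,"dx": 0.0052,"dy": 0.008,"dz": -0.00017,"fingers": 0},
  {"rx": 0,"ry": 0,"rz": 0,"dx": 0.0066,"dy": 0.008,"dz": -0.00017,"fingers": 0},
])

```text
time_s: 14.05
position: [0.6418, 0.1444, 0.0534]
tool_rot: [[-0.97, 0.242, 0.005], [0.242, 0.97, 0.001], [-0.004, 0.002, -1.0]]
ft_force: [7.8, 2.2, -2.2]
grip_width: -0.0003
gripper_force: 3.8
```

```bash
python3 ang.py 10
```

```text
14.05 tool xy,z mm [-40.8393  42.8805] 53.44345185293342 Ftool [-6.9956  3.9643  2.2855] yaw -0.2449219414630841
side [(8, 183), (6, 183), (4, 171), (10, 169), (12, 151), (2, 150)] med 94.326126
scene [(10, 134), (8, 131), (12, 131), (6, 124), (14, 123), (188, 122)] med 90.03348
wrist [(10, 247), (8, 247), (6, 224), (178, 131), (168, 130), (156, 127)] med 101.07814
```

>>> arm_command([
  {"rx": 0,"ry": 0,"rz": 0,"dx": 0.008,"dy": 0.0066,"dz": -0.00017,"fingers": 0},
  {"rx": 0,"ry": 0,"rz": 0,"dx": 0.009,"dy": 0.0052,"dz": -0.00017,"fingers": 0},
  {"rx": 0,"ry": 0,"rz": 0,"dx": 0.0097,"dy": 0.0036,"dz": -0.00017,"fingers": 0},
  {"rx": 0,"ry": 0,"rz": 0,"dx": 0.0102,"dy": 0.0018,"dz": -0.00017,"fingers": 0},
  {"rx": 0,"ry": 0,"rz": 0,"dx": 0.0104,"dy": 0,"dz": -0.00017,"fingers": 0},
  {"rx": 0,"ry": 0,"rz": 0,"dx": 0,"dy": 0.01,"dz": 0,"fingers": 0},
  {"rx": 0,"ry": 0,"rz": 0,"dx": 0,"dy": 0.02,"dz": 0,"fingers": 0},
  {"rx": 0,"ry": 0,"rz": 0,"dx": 0,"dy": 0,"dz": -0.02,"fingers": 0},
  {"rx": 0,"ry": 0,"rz": 0,"dx": 0,"dy": 0,"dz": 0,"fingers": 0},
])

```text
time_s: 15.1
position: [0.6068, 0.2017, 0.0756]
tool_rot: [[-0.97, 0.242, 0.003], [0.242, 0.97, 0.0], [-0.003, 0.001, -1.0]]
ft_force: [-0.3, -0.4, 0.4]
grip_width: -0.0001
gripper_force: 0.0
```

```bash
python3 ang.py 10.9; python3 - <<'E'
from st import *
o=[]
for n in("side","scene"):
    im=env.get_image(n);r=env.tip_of("slide_push",im);print(n,[(np.round(x["location"]),round(x["p"],2)) for x in r[:2]], proj(im,F(p,(-.1,.08,.033))))
E
```

```text
15.1 tool xy,z mm [ 7.0382 89.9685] 75.6345402937935 Ftool [ 0.2174 -0.4397 -0.3666] yaw -0.2440179506513223
side [(70, 222), (68, 215), (72, 211), (66, 199), (74, 191), (64, 171)] med 95.23685
scene [(72, 165), (70, 164), (68, 157), (74, 155), (66, 143), (76, 139)] med 100.73328
wrist [(70, 245), (72, 236), (68, 231), (150, 130), (140, 127), (118, 122)] med 93.50253
side [(array([334., 286.]), 0.91)] [335.0422 289.3941]
scene [(array([228., 195.]), 0.77)] [229.5394 195.5764]
```

The ring is at 790° by all three cameras. Now I'll bring the finger outside the lug.

>>> arm_command([
  {"rx": 0,"ry": 0,"rz": 0,"dx": 0.031,"dy": 0.006,"dz": 0,"fingers": 0},
  {"rx": 0,"ry": 0,"rz": 0,"dx": 0.031,"dy": 0.006,"dz": 0,"fingers": 0},
  {"rx": 0,"ry": 0,"rz": 0,"dx": 0.031,"dy": 0.006,"dz": 0,"fingers": 0},
  {"rx": 0,"ry": 0,"rz": 0,"dx": 0,"dy": 0,"dz": 0.016,"fingers": 0},
  {"rx": 0,"ry": 0,"rz": 0,"dx": 0,"dy": 0,"dz": 0.016,"fingers": 0},
  {"rx": 0,"ry": 0,"rz": 0,"dx": 0,"dy": 0,"dz": 0.015,"fingers": 0},
  {"rx": 0,"ry": 0,"rz": 0,"dx": 0,"dy": 0,"dz": 0,"fingers": 0},
  {"rx": 0,"ry": 0,"rz": 0,"dx": 0,"dy": 0,"dz": 0,"fingers": 0},
])

```text
time_s: 16.25
position: [0.5202, 0.2408, 0.0269]
tool_rot: [[-0.97, 0.243, -0.0], [0.243, 0.97, -0.0], [0.0, -0.0, -1.0]]
ft_force: [0.3, 0.3, -0.4]
grip_width: 0.0003
gripper_force: 0.0
```

```bash
python3 st.py;  python3 -c "
from h import *
im=env.get_image('wrist');a=im['color'];cv2.imwrite('pics/c7.png',cv2.resize(a[100:400,160:480],(640,600)))"
```

```text
16.25 tool xy,z mm [100.5492 106.9167] 26.94472772586992 Ftool [-0.2132  0.3246  0.4018] yaw -0.2450396718209184
```

View pics/c7.png

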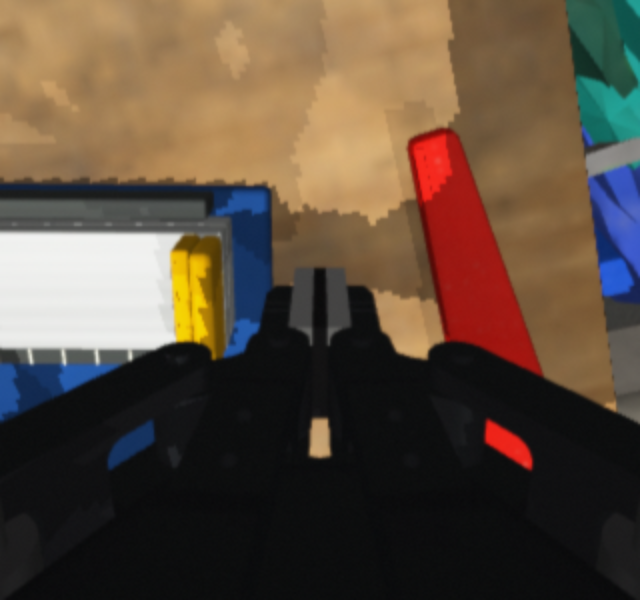

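The view shows the shut fingertip at (320,300), outside the lug's outer face at x≈222 and centred on it, clear of the red brush at (440,200). I'll push towards tool -y.

>>> arm_command([
  {"rx": 0,"ry": 0,"rz": 0,"dx": 0,"dy": -0.005,"dz": -0.002,"fingers": 0},
  {"rx": 0,"ry": 0,"rz": 0,"dx": 0,"dy": -0.005,"dz": 0,"fingers": 0},
  {"rx": 0,"ry": 0,"rz": 0,"dx": 0,"dy": -0.004,"dz": 0,"fingers": 0},
  {"rx": 0,"ry": 0,"rz": 0,"dx": 0,"dy": -0.004,"dz": 0,"fingers": 0},
  {"rx": 0,"ry": 0,"rz": 0,"dx": 0,"dy": -0.004,"dz": 0,"fingers": 0},
  {"rx": 0,"ry": 0,"rz": 0,"dx": 0,"dy": -0.004,"dz": 0,"fingers": 0},
  {"rx": 0,"ry": 0,"rz": 0,"dx": 0,"dy": -0.004,"dz": 0,"fingers": 0},
])

```text
time_s: 17.0
position: [0.5133, 0.212, 0.0293]
tool_rot: [[-0.97, 0.242, 0.002], [0.242, 0.97, 0.001], [-0.001, 0.001, -1.0]]
ft_force: [1.8, 5.5, 3.0]
grip_width: -0.0
gripper_force: 2.7
```

```bash
python3 st.py
```

```text
17.0 tool xy,z mm [100.2422  77.2755] 29.339962823574943 Ftool [-0.4264  5.8235 -3.0093] yaw -0.24486873402644738
```

>>> arm_command([
  {"rx": 0,"ry": 0,"rz": 0,"dx": 0,"dy": -0.005,"dz": 0,"fingers": 0},
  {"rx": 0,"ry": 0,"rz": 0,"dx": 0,"dy": -0.005,"dz": 0,"fingers": 0},
  {"rx": 0,"ry": 0,"rz": 0,"dx": 0,"dy": -0.005,"dz": 0,"fingers": 0},
  {"rx": 0,"ry": 0,"rz": 0,"dx": 0,"dy": -0.005,"dz": 0,"fingers": 0},
])

```text
time_s: 17.4
position: [0.5084, 0.1925, 0.0293]
tool_rot: [[-0.97, 0.242, 0.002], [0.242, 0.97, 0.001], [-0.001, 0.001, -1.0]]
ft_force: [1.5, 5.3, 3.0]
grip_width: -0.0003
gripper_force: 2.8
```

```bash
python3 st.py
```

```text
17.4 tool xy,z mm [100.2772  57.2228] 29.330356550562076 Ftool [-0.1506  5.5343 -3.0291] yaw -0.2449263250631169
```

>>> arm_command([
  {"rx": 0,"ry": 0,"rz": 0,"dx": 0,"dy": -0.005,"dz": 0,"fingers": 0},
  {"rx": 0,"ry": 0,"rz": 0,"dx": 0,"dy": -0.005,"dz": 0,"fingers": 0},
  {"rx": 0,"ry": 0,"rz": 0,"dx": 0,"dy": -0.004,"dz": 0,"fingers": 0},
  {"rx": 0,"ry": 0,"rz": 0,"dx": 0,"dy": -0.002,"dz": 0,"fingers": 0},
  {"rx": 0,"ry": 0,"rz": 0,"dx": 0,"dy": 0,"dz": 0,"fingers": 0},
])

```text
time_s: 17.9
position: [0.5044, 0.1768, 0.0292]
tool_rot: [[-0.97, 0.243, 0.001], [0.243, 0.97, 0.0], [-0.001, 0.001, -1.0]]
ft_force: [1.5, 3.1, 1.7]
grip_width: 0.0002
gripper_force: 1.6
```

>>> arm_command([
  {"rx": 0,"ry": 0,"rz": 0,"dx": 0,"dy": -0.002,"dz": 0,"fingers": 0},
  {"rx": 0,"ry": 0,"rz": 0,"dx": 0,"dy": -0.002,"dz": 0,"fingers": 0},
  {"rx": 0,"ry": 0,"rz": 0,"dx": 0,"dy": 0,"dz": 0,"fingers": 0},
])

```text
time_s: 18.2
position: [0.5037, 0.1742, 0.0292]
tool_rot: [[-0.97, 0.243, 0.002], [0.243, 0.97, 0.003], [-0.001, 0.003, -1.0]]
ft_force: [2.4, 11.5, 1.5]
grip_width: -0.0002
gripper_force: 6.0
```

```bash
python3 st.py
```

```text
18.2 tool xy,z mm [100.3884  38.3007] 29.216253948286514 Ftool [ 0.4248 11.732  -1.4645] yaw -0.24534245160254406
```

>>> arm_command([
  {"rx": 0,"ry": 0,"rz": 0,"dx": 0,"dy": -0.002,"dz": 0,"fingers": 0},
  {"rx": 0,"ry": 0,"rz": 0,"dx": 0,"dy": -0.002,"dz": 0,"fingers": 0},
  {"rx": 0,"ry": 0,"rz": 0,"dx": 0,"dy": 0,"dz": 0,"fingers": 0},
  {"rx": 0,"ry": 0,"rz": 0,"dx": 0,"dy": 0,"dz": 0,"fingers": 0},
])

```text
time_s: 18.6
position: [0.504, 0.1734, 0.03]
tool_rot: [[-0.97, 0.243, 0.006], [0.243, 0.97, 0.008], [-0.004, 0.009, -1.0]]
ft_force: [6.1, 31.0, 4.4]
grip_width: -0.0001
gripper_force: 15.9
```

```bash
python3 st.py
```

```text
18.6 tool xy,z mm [99.9311 37.5753] 29.969930648377424 Ftool [ 1.6083 31.5446 -4.0955] yaw -0.24578975884874119
```

>>> arm_command([
  {"rx": 0,"ry": 0,"rz": 0,"dx": 0,"dy": 0.006,"dz": 0,"fingers": 0},
  {"rx": 0,"ry": 0,"rz": 0,"dx": 0,"dy": 0.01,"dz": 0,"fingers": 0},
  {"rx": 0,"ry": 0,"rz": 0,"dx": 0,"dy": 0.02,"dz": 0,"fingers": 0},
  {"rx": 0,"ry": 0,"rz": 0,"dx": 0,"dy": 0.02,"dz": 0,"fingers": 0},
  {"rx": 0,"ry": 0,"rz": 0,"dx": 0,"dy": 0,"dz": -0.04,"fingers": 0},
  {"rx": 0,"ry": 0,"rz": 0,"dx": 0,"dy": 0,"dz": -0.04,"fingers": 0},
  {"rx": 0,"ry": 0,"rz": 0,"dx": 0,"dy": 0,"dz": -0.04,"fingers": 0},
  {"rx": 0,"ry": 0,"rz": 0,"dx": -0.04,"dy": -0.02,"dz": -0.02,"fingers": 0},
  {"rx": 0,"ry": 0,"rz": 0,"dx": -0.04,"dy": -0.02,"dz": -0.02,"fingers": 0},
  {"rx": 0,"ry": 0,"rz": 0,"dx": 0,"dy": 0,"dz": 0,"fingers": 0},
])

```text
time_s: 19.6
position: [0.5874, 0.1617, 0.1908]
tool_rot: [[-0.969, 0.247, 0.005], [0.247, 0.969, -0.001], [-0.005, -0.0, -1.0]]
ft_force: [-0.2, 0.2, -0.3]
grip_width: 0.0002
gripper_force: 0.0
```

```bash
python3 ang.py 10.9; python3 - <<'E'
from st import *
obs=[];
for n in("wrist","side","scene"):
    im=env.get_image(n)
    for q,P in(("slide_push",(-.1,.025,.033)),("end_stop",(-.1,-.075,.024))):
        r=env.tip_of(q,im)
        if r:
            w=at_z(im,r[0]["location"],P[2]);print(n,q,round(r[0]["p"],2),"fixture y",tf(w)[1],"expect px",np.round(proj(im,F(p,P))),np.round(r[0]["location"]))
    if n=="wrist":
        # yellow extents at lug top
        hsv=cv2.cvtColor(im["color"],cv2.COLOR_BGR2HSV);m=cv2.inRange(hsv,(22,150,120),(34,255,255))
        nn,l,s,cen=cv2.connectedComponentsWithStats(m)
        for i in range(1,nn):
            if s[i,4]>40:print("yellow",s[i],tf(at_z(im,cen[i],.042)))
E
```

```text
19.6 tool xy,z mm [16.108  46.4911] 190.84134164313838 Ftool [0.2463 0.1266 0.2996] yaw -0.2491529175332874
side [(70, 224), (68, 217), (72, 213), (66, 201), (74, 193), (64, 173)] med 109.916565
scene [(70, 163), (72, 163), (68, 156), (74, 153), (66, 141), (76, 138)] med 101.96067
wrist [(70, 237), (72, 224), (68, 205), (74, 131), (66, 117), (190, 102)] med 83.67778
wrist slide_push 0.56 fixture y 25.582250902544168 expect px [297. 112.] [297. 110.]
wrist end_stop 0.66 fixture y -78.2799514192579 expect px [202. 112.] [198. 109.]
yellow [285  93  11  38 380] [100.4204  19.3195]
yellow [255 209  25  23 416] [-12.3828  -8.8605]
side slide_push 0.57 fixture y 13.05520253779757 expect px [344. 276.] [344. 273.]
side end_stop 0.86 fixture y -58.5445698463694 expect px [358. 257.] [356. 261.]
scene slide_push 0.59 fixture y 30.01885753435115 expect px [239. 204.] [237. 204.]
scene end_stop 0.71 fixture y -81.73246458161265 expect px [257. 221.] [260. 221.]
```

The lug centre measures y = 19.3 mm, against 19.5 mm expected when fully home. The force rose to 31 N against the stop, and the ring is at 790°.

```bash
python3 -c "
from rig import env
print(env.close_job())"
```

```text
the job is handed in; nothing more can be done
None
```

I loosened the ring to about 790° (2.2 turns), pushed the slide home against the red stop by the lug's outer face, and handed the job in at about 20 s; hand-in returned no verdict.

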